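# Wedge the rocking card spinner steady

### The job

The gift-card spinner on the prize table rocks because one of its four base arms has lost its black rubber foot. Lay the orange wedge flat on the table and slide it, thin end first and in line with that bare arm, under the arm's bare end until a light push finds it just snug, so that the spinner stands level and no longer rocks; do not drive it in hard or jack the spinner up. Do not shove the spinner along or tip it, and leave the cup, the book and the pen box where they are.

Things in the scene. Friction and masses are not known exactly. Their poses are not given: they have to be found in the camera images.
- stand: card spinner, loose, 2.3-3.3 kg, 232 mm tall. Four flat steel arms (24 wide, top 22 mm high) cross from a hub (80 dia, 32 high), 158 mm long with feet; card rack 108 mm square from 70 mm up. Origin: on the table under its middle; z up, x along the bare arm. The other arms (+y, -x, -y) stand on black rubber feet 140 mm out. More weight lies at -x: it stands level on these three
- bare_end (a point): point on the table below the bare arm's brass stub (20 mm dia, domed underside, 140 mm from the middle; the arm ends 8 mm farther out). x points outward along the arm, z up. The arm is bent up, differently each time: the stub hangs 5 to 12 mm above the table; this point does not tell how much. The wedge meets it when its thin end is 25 to 95 mm past this point: feel for it
- wedge: orange plastic wedge with red cross ribs, 80 g, 150 long, 40 wide; thickness rises evenly from 2 mm (thin end) to 18 mm (thick end). Origin: centre of its flat underside; x to the thin end (75 mm off), y across, z up. Lies flat left or right of the spinner. Once it meets the stub, the push it takes grows by 1 to 2 N per mm: a push of 5 to 8 N is snug, above 10 N is driven in too hard
- pen_box: navy gift box with red ribbon, 150 x 50 x 22 mm, lying flat, loose; origin: centre of its underside; leave alone
- cup: white coffee cup on a saucer (134 mm across, cup 66 mm high; one piece), loose; origin: centre of its underside; leave alone
- book: blue hardback lying flat, 130 x 190 x 28 mm, loose; origin: centre of its underside; leave alone
Mind the look-alikes: they are no part of the job. There is more than one size of the wedge; the one meant has the size given above.

How it is judged:
By the outcome, as a careful person would: the job done as asked, in the order asked, and still so for the second after the job is handed in, with the robot touching nothing.
It also fails if it takes over 72 s, if anything falls off the work surface, if the arm or the gripper's body presses on something with over 40 N, if the wrist force passes 120 N, or if a joint passes its speed limit or range.

### The arm

A 7-joint arm with a two-finger parallel gripper is mounted at the origin on the work surface. World frame = base frame: x ahead of the robot, y to its left, z up, the work surface at z = 0. Lengths are in mm, angles in rad, forces in N, time in s.
With the tool pointing down it reaches from about 425 to 950 mm from the base axis. Payload 4.7 kg.
Tool frame: the origin (TCP) lies midway between the tips of the shut fingers; the grasp point (between the pads) lies 19 mm behind it (ctrl.grip_point_offset is the distance from the TCP to the grasp point, in mm); z points along the fingers, y is the line along which they close (so a half turn about z gives the same grasp; the last joint's range is limited). The gripper opens to 87 mm and grips with 3 to 60 N. Pads are 19 mm wide; open, the fingers measure 117 mm over their backs; the gripper's body (75 mm by 190 mm) begins 51 mm behind the grasp point.
Start: joints at [-1.209, 0.469, -0.049, 1.532, 0.024, 1.141, -0.082], TCP at [257.088, 624.143, 222.573] pointing down, gripper open.
Joint ranges: [-2.59, 2.59], [-0.33, 1.99], [-1.39, 1.29], [0.1, 2.45], [-1.04, 4.18], [0.21, 1.99], [-2.66, 2.66]. Speed limits (rad/s): [2.57, 2.57, 3.14, 3.14, 3.14, 3.14, 3.14].

### API

Orientations are given as a unit quaternion [w, x, y, z].
In Python, from workcell import monitor, imaging, ticket, ctrl gives the robot as it stands. The module is installed in compiled form; this text tells all that it offers.
- The arm moves only by the tool jog_arm, never from a script. Its argument "deltas" is a list of rows, each a list of 4 numbers: the shift along the tool's x, y, z in cm, then the turn about the tool's z in rad. In form: [[dx, dy, dz, twist], ...]. A call has 1 to 5 rows; each row is the pose to reach, as a shift and turn from the pose commanded when the call began, along the tool's axes at that moment; what a row does not reach only later rows make up. A row lasts 1/12 s, in which the tool goes at most 41.7 mm and 7.16 degrees, less where a joint would pass 70% of its speed; a pose out of reach is approached as far as the arm can. A call with a gripper value outside its range is refused whole. "hand" is the opening, from 0 (shut) to 1 (fully open), set as the call begins (left out, the last holds). The fingers move at their own pace and stop on an object; the grip force is fixed at half the most. Time passes only in rows, so rows that repeat a pose let the fingers close. It gives the time, the measured TCP pose, the force, the opening and the grip force at its end, in the units of the state.
- monitor.get_obs(): the state, without advancing time (a new reading comes with each control period).
- imaging.grab_frame(name): name is "scene" or "side" or "wrist"; returns the picture (480x640x3 uint8, blue, green, red); there is no depth.
- imaging.get_calibration(name): a dict with "intrinsics" (3x3 intrinsics, pixels), "k1" (the pictures are not rectified: a ray, as slopes to the right and down, at radius r is drawn at 1 + k1 r^2 times it, then the intrinsics apply), "extrinsics" (4x4, takes a point from camera to world coordinates). Camera axes: x right, y up, looking along -z (the intrinsics and any distortion apply to the point x, -y, -z); pixel columns grow to the right and rows downward; lengths in mm; the calibration is good to about 2 mm. A picture is of the moment at which its call begins: read the wrist's pose just before it. get_calibration takes no time and is no camera call; for the wrist camera it gives the pose at the moment of the call.
- ticket.job_done(): hands the job in; it is judged then, once.
The state is a dict: "time": time; "qpos": joint angles; "qvel": joint speeds; "joint_efforts": joint torques, N m; "tcp_pos": TCP position; "ee_rot": TCP orientation; "contact_force": force on the tool from outside, world axes, zero at the start; "torque": the same for the moment, N m; "opening": finger opening in mm; "grasp_force": force on a finger pad.
Only numpy, scipy, OpenCV 4.12 (cv2) and the standard library are available. Lean on these libraries where they do the work, as an engineer would, in place of code of your own. Each camera call takes 0.05 s, during which the arm holds its last target. There are 200 camera calls.

## Working session

There is one attempt and no reset: what is moved stays moved. The work goes in short steps, Python scripts to look and compute and a tool call to move; the robot and the scene stay as the last step left them, time stands still between calls to the robot, and variables do not carry over. Pictures are saved under pics/ and viewed, at most 10 in all, crops included, and the job is handed in when it is done.

Besides the shell and the picture viewer there is one more tool, called by a JSON object that holds its "fn" and its "kwargs", one argument or row to a line. jog_arm: Moves the arm, as the interface text tells. Its arguments: {"type":"object","properties":{"deltas":{"type":"array"},"hand":{"type":"number"}},"required":["deltas"]}

```bash
mkdir -p pics
cat > h.py <<'E'
import numpy as np, cv2
from workcell import monitor, imaging, ticket, ctrl
def ray(cal,u,v):
    K=np.array(cal["intrinsics"]);E=np.array(cal["extrinsics"])
    d=np.array([(u-K[0,2])/K[0,0],(v-K[1,2])/K[1,1]]);s=d.copy()
    for _ in range(20): s=d/(1+cal["k1"]*(s@s))
    w=E[:3,:3]@np.array([s[0],-s[1],-1]);return E[:3,3],w
def onz(cal,u,v,z=0):
    o,w=ray(cal,u,v);return o+w*(z-o[2])/w[2]
def proj(cal,p):
    K=np.array(cal["intrinsics"]);E=np.array(cal["extrinsics"])
    c=E[:3,:3].T@(np.array(p)-E[:3,3]);s=np.array([c[0],-c[1]])/-c[2];s=s*(1+cal["k1"]*(s@s))
    return K[0,0]*s[0]+K[0,2],K[1,1]*s[1]+K[1,2]
def st():
    o=monitor.get_obs();print({k:np.round(o[k],3).tolist() for k in("time","tcp_pos","ee_rot","contact_force","opening","grasp_force")})
E
python3 - <<'E'
from h import *
st()
for n in("scene","side","wrist"):
    cv2.imwrite(f"pics/{n}0.png",imaging.grab_frame(n));c=imaging.get_calibration(n);print(n,np.round(c["extrinsics"],2).tolist())
E
```

```text
{'time': 0.0, 'tcp_pos': [256.892, 623.538, 221.516], 'ee_rot': [-0.0, 0.194, 0.981, -0.001], 'contact_force': [-0.201, -0.02, -0.444], 'opening': 87.068, 'grasp_force': 0.0}
scene [[-0.18, -0.8, 0.57, 1305.65], [0.98, -0.15, 0.11, 162.79], [-0.0, 0.58, 0.81, 1099.84], [0.0, 0.0, 0.0, 1.0]]
side [[-1.0, 0.06, -0.08, 403.56], [-0.1, -0.66, 0.74, 1196.8], [-0.01, 0.75, 0.66, 1070.65], [0.0, 0.0, 0.0, 1.0]]
wrist [[0.38, -0.89, -0.23, 193.76], [0.92, 0.37, 0.1, 651.02], [-0.0, -0.25, 0.97, 383.21], [0.0, 0.0, 0.0, 1.0]]
```

View pics/scene0.png

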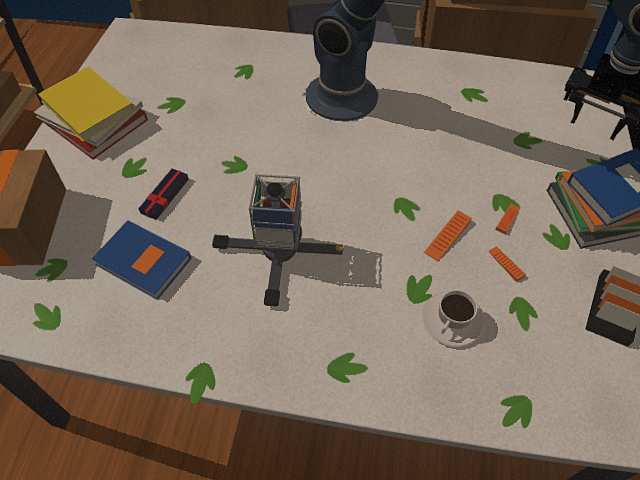

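View pics/side0.png

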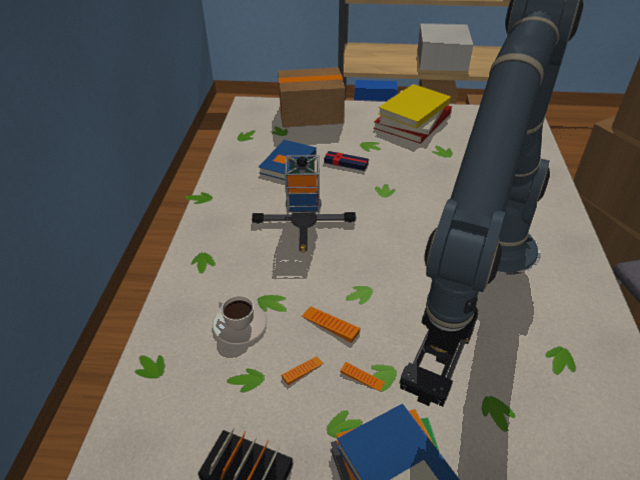

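Scene picture: the bare arm points right (+y), with the brass stub at about (340,248). The long wedge is at (448,235), with two smaller look-alikes at (508,218) and (507,264). The side view agrees: stub at (303,248), wedge at (331,323).

Run:
```python
from h import *
for n,roi in(("scene",(400,190,490,280)),("side",(295,300,370,350))):
    im=cv2.imread(f"pics/{n}0.png");c=imaging.get_calibration(n)
    x0,y0,x1,y1=roi;hsv=cv2.cvtColor(im,cv2.COLOR_BGR2HSV)
    m=cv2.inRange(hsv,(0,150,110),(20,255,255));mm=m*0;mm[y0:y1,x0:x1]=m[y0:y1,x0:x1]
    cs=max(cv2.findContours(mm,0,2)[0],key=cv2.contourArea)
    P=np.array([onz(c,*p[0],5)[:2] for p in cs],np.float32);print(n,"wedge",cv2.minAreaRect(P))
    print(np.round([onz(c,*p,5)[:2] for p in cv2.boxPoints(cv2.minAreaRect(cs))]).tolist())
s=imaging.get_calibration("scene");d=imaging.get_calibration("side")
for p in((220,242),(341,248),(272,297),(280,255)):print("scene",p,np.round(onz(s,*p,20)))
for p in((258,217),(350,216),(303,248),(303,217)):print("side",p,np.round(onz(d,*p,20)))
a=cv2.imread("pics/scene0.png");b=cv2.imread("pics/side0.png")
f=lambda i:cv2.resize(i,(395,300),interpolation=cv2.INTER_CUBIC)
cv2.imwrite("pics/c1.png",np.vstack([np.hstack([f(a[195:271,400:500]),f(b[295:349,295:366])]),np.hstack([f(a[200:314,205:355]),f(b[180:270,243:361])])]))
```

```text
scene wedge ((461.37603759765625, 331.8532409667969), (40.827693939208984, 162.70692443847656), 62.37749481201172)
[[522.0, 277.0], [374.0, 354.0], [401.0, 387.0], [546.0, 309.0]]
side wedge ((462.2188415527344, 328.3601379394531), (41.330989837646484, 145.92234802246094), 65.36089324951172)
[[536.0, 319.0], [527.0, 276.0], [388.0, 340.0], [400.0, 379.0]]
scene (220, 242) [ 591. -199.   20.]
scene (341, 248) [557.  84.  20.]
scene (272, 297) [713. -45.  20.]
scene (280, 255) [601. -51.  20.]
side (258, 217) [711. -46.  20.]
side (350, 216) [432. -75.  20.]
side (303, 248) [559.  79.  20.]
side (303, 217) [574. -58.  20.]
```

View pics/c1.png

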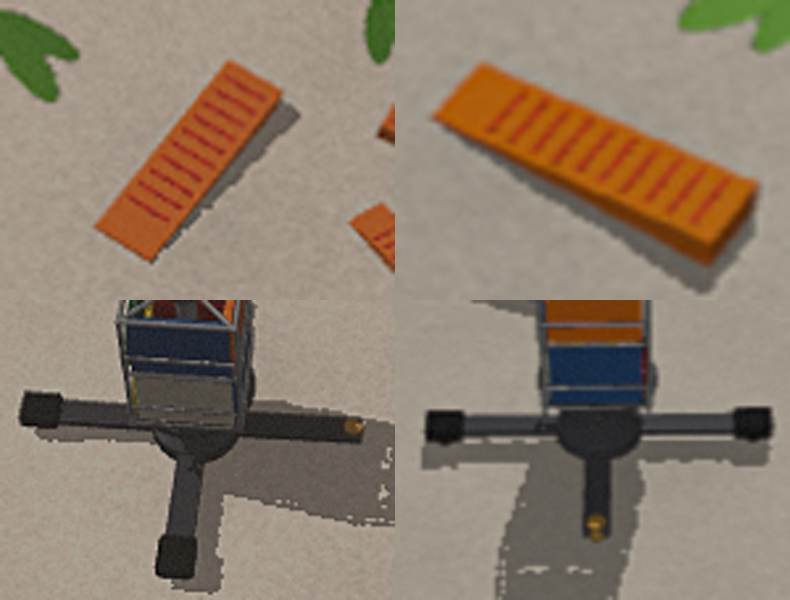

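The wedge's thin end points away from the robot and toward the spinner, at about (532,295). The thick end is at about (390,365). Next I'll hover over the thick end and take a closer wrist look.

{"fn": "jog_arm", "kwargs": {
  "deltas": [
    [-3,-2.4,0,0],
    [-6,-4.8,0,0],
    [-9,-7.1,0,0],
    [-12,-9.5,0,0]
  ],
  "hand": 1
}}

```text
time: 0.48
tcp_pos: [332.3, 489.0, 222.1]
ee_rot: [-0.0, 0.194, 0.981, -0.0]
contact_force: [0.5, 0.3, -0.2]
opening: 87.1
grasp_force: 0.0
```

{"fn": "jog_arm", "kwargs": {
  "deltas": [
    [-3,-2.4,0,0.03],
    [-6,-4.8,0,0.06],
    [-9,-7.1,0,0.06],
    [-12,-9.4,0,0.06],
    [-12,-9.4,0,0.06]
  ]
}}

```text
time: 0.9
tcp_pos: [412.0, 349.5, 222.5]
ee_rot: [0.002, 0.23, 0.973, -0.002]
contact_force: [0.4, -0.3, -0.7]
opening: 87.2
grasp_force: 0.0
```

Run:
```python
from h import *
st();c=imaging.get_calibration("wrist");im=imaging.grab_frame("wrist");cv2.imwrite("pics/w1.png",im)
m=cv2.inRange(cv2.cvtColor(im,cv2.COLOR_BGR2HSV),(0,150,110),(20,255,255))
for q in cv2.findContours(m,0,2)[0]:
    if cv2.contourArea(q)>800:
        print(cv2.contourArea(q),cv2.boxPoints(cv2.minAreaRect(q)).round().tolist())
        print(cv2.approxPolyDP(q,6,True)[:,0].tolist())
        for z in(0,10):print(z,cv2.minAreaRect(np.array([onz(c,*p[0],z)[:2] for p in q],np.float32)))
        for p in cv2.approxPolyDP(q,6,True)[:,0]:print(p,onz(c,*p,2).round(1),onz(c,*p,18).round(1))
```

```text
{'time': 0.9, 'tcp_pos': [411.959, 349.465, 222.518], 'ee_rot': [0.002, 0.23, 0.973, -0.002], 'contact_force': [0.394, -0.332, -0.705], 'opening': 87.177, 'grasp_force': 0.0}
2504.0 [[423.0, 234.0], [434.0, 209.0], [525.0, 249.0], [514.0, 273.0]]
[[434, 212], [424, 234], [510, 271], [524, 251]]
0 ((519.8424682617188, 475.985595703125), (107.49528503417969, 28.059814453125), 40.86460876464844)
10 ((515.427001953125, 473.5320739746094), (104.69386291503906, 27.328571319580078), 40.864585876464844)
[434 212] [471.1 449.3   2. ] [466.  446.5  18. ]
[424 234] [487.6 431.4   2. ] [481.9 429.3  18. ]
[510 271] [566.1 498.2   2. ] [557.1 493.3  18. ]
[524 251] [551.9 518.9   2. ] [543.4 513.2  18. ]
4594.5 [[305.0, 301.0], [309.0, 182.0], [351.0, 183.0], [347.0, 303.0]]
[[310, 182], [305, 300], [342, 301], [351, 186]]
0 ((454.32916259765625, 338.248046875), (41.76646423339844, 127.04485321044922), 60.93043518066406)
10 ((451.62103271484375, 339.38385009765625), (40.67802047729492, 123.73401641845703), 60.930416107177734)
[310 182] [389.  351.7   2. ] [387.4 353.   18. ]
[305 300] [498.1 290.3   2. ] [491.9 294.2  18. ]
[342 301] [516.6 325.    2. ] [509.7 327.3  18. ]
[351 186] [410.5 385.9   2. ] [407.9 385.7  18. ]
3149.5 [[413.0, 55.0], [442.0, 55.0], [442.0, 165.0], [413.0, 165.0]]
[[441, 55], [413, 57], [413, 165], [442, 165]]
0 ((379.53961181640625, 482.047607421875), (28.591827392578125, 101.59954833984375), 66.32523345947266)
10 ((378.780517578125, 479.4360656738281), (27.846725463867188, 98.95182800292969), 66.32522583007812)
[441  55] [338.  512.5   2. ] [338.5 507.   18. ]
[413  57] [328.3 488.4   2. ] [329.3 483.9  18. ]
[413 165] [418.8 448.7   2. ] [415.9 445.9  18. ]
[442 165] [431.4 474.3   2. ] [428.  470.4  18. ]
```

View pics/w1.png

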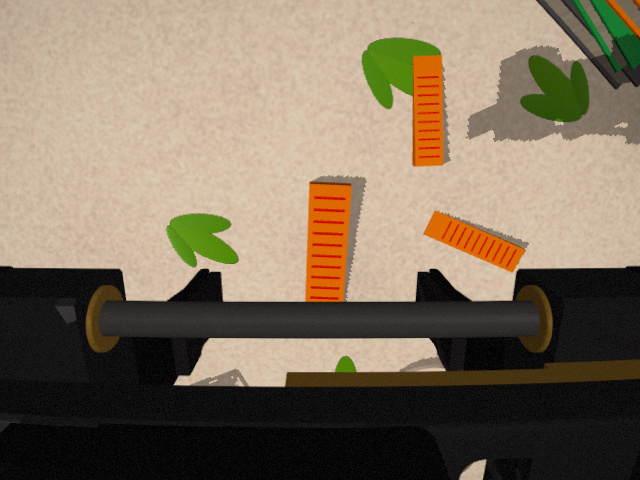

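The wrist view shows the wedge's thick end at pixels (310,182)–(351,184), which puts its middle at about (398,369). Its yaw is about -29.4°. The thin end is hidden behind the gripper bar. I'll descend to grip near the thick end.

{"fn": "jog_arm", "kwargs": {
  "deltas": [
    [0.2,0.4,4,0.05],
    [0.4,0.8,8,0.05],
    [0.7,1.06,12,0.05],
    [0.7,1.06,16,0.05],
    [0.7,1.06,19.5,0.05]
  ]
}}

```text
time: 1.37
tcp_pos: [403.7, 371.6, 25.2]
ee_rot: [-0.001, 0.247, 0.969, -0.0]
contact_force: [0.1, 0.3, -0.3]
opening: 87.0
grasp_force: 0.0
```

{"fn": "jog_arm", "kwargs": {
  "deltas": [
    [0,0,1.0,0],
    [0,0,1.6,0],
    [0,0,1.6,0]
  ]
}}

```text
time: 1.62
tcp_pos: [405.0, 371.2, 11.3]
ee_rot: [-0.0, 0.247, 0.969, -0.0]
contact_force: [1.1, 0.3, 0.6]
opening: 86.8
grasp_force: 0.0
```

{"fn": "jog_arm", "kwargs": {
  "deltas": [
    [-0.5,-0.3,0,0],
    [-0.95,-0.55,0.4,0.01],
    [-0.95,-0.55,0.7,0.01],
    [-0.95,-0.55,0.7,0.01]
  ]
}}

```text
time: 1.95
tcp_pos: [411.8, 360.8, 5.3]
ee_rot: [0.0, 0.253, 0.967, 0.001]
contact_force: [0.7, 0.1, 0.4]
opening: 87.4
grasp_force: 0.0
```

{"fn": "jog_arm", "kwargs": {
  "deltas": [
    [0,0,0,0],
    [0,0,0,0],
    [0,0,0,0],
    [0,0,0,0],
    [0,0,0,0]
  ],
  "hand": 0.3
}}

```text
time: 2.37
tcp_pos: [411.0, 361.4, 4.6]
ee_rot: [0.0, 0.253, 0.968, 0.0]
contact_force: [-0.3, -0.2, -0.1]
opening: 61.4
grasp_force: 0.0
```

{"fn": "jog_arm", "kwargs": {
  "deltas": [
    [0,0,0,0],
    [0,0,0,0],
    [0,0,0,0],
    [0,0,0,0],
    [0,0,0,0]
  ],
  "hand": 0
}}

```text
time: 2.78
tcp_pos: [411.0, 361.2, 4.5]
ee_rot: [-0.0, 0.253, 0.968, 0.0]
contact_force: [-0.9, -0.2, -0.0]
opening: 39.7
grasp_force: 30.0
```

{"fn": "jog_arm", "kwargs": {
  "deltas": [
    [0,0,0,0],
    [0,0,0,0],
    [0,0,0,0]
  ]
}}

```text
time: 3.03
tcp_pos: [411.0, 361.2, 4.5]
ee_rot: [-0.0, 0.253, 0.968, 0.0]
contact_force: [-0.4, 0.1, -1.6]
opening: 39.7
grasp_force: 30.0
```

Gripped at 39.7 mm. I'll refine the arm line from the first pictures, using the brass stub and the black feet across the two views.

Run:
```python
from h import *
s=imaging.get_calibration("scene");d=imaging.get_calibration("side")
def brass(n,roi):
    im=cv2.imread(f"pics/{n}0.png");x0,y0,x1,y1=roi
    m=cv2.inRange(cv2.cvtColor(im,cv2.COLOR_BGR2HSV)[y0:y1,x0:x1],(10,100,60),(30,255,255));v,u=np.nonzero(m);print(n,len(u),u.min()+x0,u.max()+x0,v.min()+y0,v.max()+y0);return u.mean()+x0,v.mean()+y0
def dark(n,roi):
    im=cv2.imread(f"pics/{n}0.png");x0,y0,x1,y1=roi
    m=(im[y0:y1,x0:x1].max(2)<38).astype(np.uint8);k,l,t,cc=cv2.connectedComponentsWithStats(m);i=1+t[1:,4].argmax();print(n,t[i]);return cc[i]+[x0,y0]
def tri(a,b):
    o,w=ray(s,*a);p,q=ray(d,*b);t=np.linalg.lstsq(np.c_[w,-q],p-o,rcond=None)[0];A=o+t[0]*w;B=p+t[1]*q;return ((A+B)/2).round(1),np.linalg.norm(A-B).round(1)
a=brass("scene",(330,240,350,258));b=brass("side",(295,240,312,254));print(a,b,tri(a,b))
fs=dark("scene",(262,285,282,310));fd=dark("side",(250,210,264,225));print(tri(fs,fd),onz(s,*fs,15),onz(d,*fd,15))
f2=dark("scene",(209,232,228,250));print("back",onz(s,*f2,15));f3=dark("side",(343,208,358,224));print("robot side",onz(d,*f3,15))
```

```text
scene 37 336 342 245 250
side 35 300 305 244 251
(np.float64(338.94594594594594), np.float64(247.67567567567568)) (np.float64(302.7142857142857), np.float64(247.6)) (array([558.9,  80. ,  22.6]), np.float64(1.2))
scene [ 2  5 16 16 88]
side [ 2  4 12  9 86]
(array([713.7, -46.7,  15.9]), np.float64(2.1)) [714.17694117 -46.17672307  15.        ] [713.35743297 -48.89574064  15.        ]
scene [  4   4  15  13 112]
back [ 587.26868221 -199.19400604   15.        ]
side [ 1  5 11  9 88]
robot side [434.6297677 -77.0419768  15.       ]
```

{"fn": "jog_arm", "kwargs": {
  "deltas": [
    [0,0,-1,0],
    [0,0,-2.5,0],
    [0,0,-2.5,0]
  ]
}}

```text
time: 3.28
tcp_pos: [412.4, 362.4, 32.1]
ee_rot: [0.001, 0.253, 0.968, 0.002]
contact_force: [1.6, 0.1, -0.9]
opening: 39.7
grasp_force: 30.0
```

{"fn": "jog_arm", "kwargs": {
  "deltas": [
    [-3.2,-0.4,0,0.12],
    [-6.4,-0.9,0,0.24],
    [-9.6,-1.3,0,0.36],
    [-12.8,-1.8,0,0.48],
    [-16,-2.2,0,0.6]
  ]
}}

```text
time: 3.7
tcp_pos: [540.8, 262.6, 29.6]
ee_rot: [-0.0, 0.53, 0.848, 0.0]
contact_force: [0.4, 0.3, -1.8]
opening: 39.6
grasp_force: 30.0
```

{"fn": "jog_arm", "kwargs": {
  "deltas": [
    [0,0,0,0.12],
    [0,0,0,0.24],
    [0,0,0,0.355],
    [0,0,0,0.355],
    [0,0,0,0.355]
  ]
}}

```text
time: 4.12
tcp_pos: [539.6, 264.0, 29.4]
ee_rot: [0.0, 0.668, 0.744, -0.0]
contact_force: [-0.1, 0.7, -1.7]
opening: 39.9
grasp_force: 30.0
```

Run:
```python
from h import *
st()
a=imaging.grab_frame("scene");b=imaging.grab_frame("side");cv2.imwrite("pics/scene1.png",a);cv2.imwrite("pics/side1.png",b)
cv2.imwrite("pics/c2.png",np.hstack([cv2.resize(a[150:350,200:440],(400,333)),cv2.resize(b[180:380,200:440],(400,333))]))
```

```text
{'time': 4.117, 'tcp_pos': [539.563, 263.973, 29.367], 'ee_rot': [0.0, 0.668, 0.744, -0.0], 'contact_force': [-0.054, 0.684, -1.707], 'opening': 39.855, 'grasp_force': 29.999}
```

View pics/c2.png

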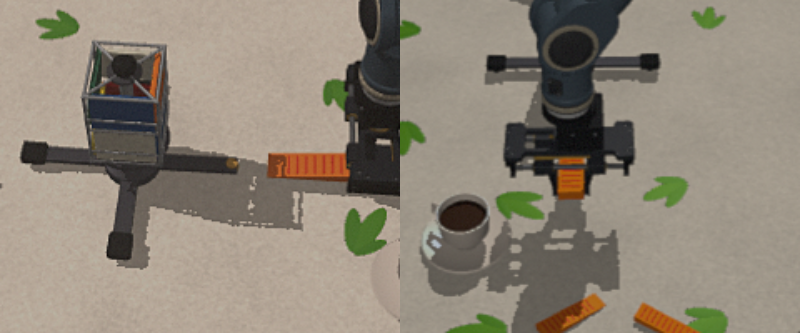

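The wedge is lined up with the bare arm: its thin end at crop pixel (270,167) faces the stub at (233,163). I'll lower it, let go so it lies flat, and grip it again.

{"fn": "jog_arm", "kwargs": {
  "deltas": [
    [0,0,1.2,0],
    [0,0,2.2,0],
    [0,0,2.46,0],
    [0,0,2.46,0],
    [0,0,2.46,0]
  ]
}}

```text
time: 4.63
tcp_pos: [539.3, 263.6, 4.4]
ee_rot: [-0.001, 0.669, 0.743, -0.001]
contact_force: [-1.3, -0.2, 3.5]
opening: 39.6
grasp_force: 30.0
```

{"fn": "jog_arm", "kwargs": {
  "deltas": [
    [0,0,0,0],
    [0,0,0,0],
    [0,0,0,0]
  ],
  "hand": 0.55
}}

```text
time: 4.88
tcp_pos: [539.7, 263.6, 4.4]
ee_rot: [-0.0, 0.669, 0.743, -0.0]
contact_force: [-1.1, 0.3, 0.6]
opening: 46.4
grasp_force: 0.0
```

{"fn": "jog_arm", "kwargs": {
  "deltas": [
    [0,0,0,0],
    [0,0,0,0],
    [0,0,0,0],
    [0,0,0,0],
    [0,0,0,0]
  ],
  "hand": 0
}}

```text
time: 5.3
tcp_pos: [539.8, 263.7, 4.8]
ee_rot: [-0.0, 0.669, 0.743, -0.0]
contact_force: [0.6, 0.6, -0.2]
opening: 39.9
grasp_force: 30.0
```

{"fn": "jog_arm", "kwargs": {
  "deltas": [
    [-1.4,0,0,0],
    [-2.8,0,0,0],
    [-4.2,0,0,0],
    [-5.6,0,0,0],
    [-6,0,0,0]
  ]
}}

```text
time: 5.72
tcp_pos: [546.7, 199.1, 5.0]
ee_rot: [0.001, 0.671, 0.741, -0.001]
contact_force: [0.3, 0.2, -1.0]
opening: 39.2
grasp_force: 30.0
```

{"fn": "jog_arm", "kwargs": {
  "deltas": [
    [-0.2,0,0,0],
    [-0.4,0,0,0],
    [-0.6,0,0,0],
    [-0.8,0,0,0],
    [-0.8,0,0,0]
  ]
}}

```text
time: 6.13
tcp_pos: [546.9, 196.3, 4.9]
ee_rot: [-0.0, 0.669, 0.743, 0.0]
contact_force: [0.3, 0.6, -0.8]
opening: 39.4
grasp_force: 30.0
```

{"fn": "jog_arm", "kwargs": {
  "deltas": [
    [-0.05,0,0,0],
    [-0.1,0,0,0],
    [-0.15,0,0,0],
    [-0.2,0,0,0],
    [-0.2,0,0,0]
  ]
}}

```text
time: 6.55
tcp_pos: [547.2, 194.1, 4.9]
ee_rot: [0.0, 0.669, 0.743, -0.0]
contact_force: [0.1, 0.6, -1.6]
opening: 39.6
grasp_force: 30.0
```

{"fn": "jog_arm", "kwargs": {
  "deltas": [
    [-0.05,0,0,0],
    [-0.1,0,0,0],
    [-0.15,0,0,0],
    [-0.2,0,0,0],
    [-0.2,0,0,0]
  ]
}}

```text
time: 6.97
tcp_pos: [547.4, 192.0, 4.9]
ee_rot: [0.0, 0.669, 0.743, -0.0]
contact_force: [1.3, 0.6, -1.0]
opening: 39.7
grasp_force: 30.0
```

{"fn": "jog_arm", "kwargs": {
  "deltas": [
    [-0.05,0,0,0],
    [-0.1,0,0,0],
    [-0.15,0,0,0],
    [-0.2,0,0,0],
    [-0.2,0,0,0]
  ]
}}

```text
time: 7.38
tcp_pos: [547.6, 190.0, 4.9]
ee_rot: [0.0, 0.669, 0.743, 0.0]
contact_force: [-0.4, 1.2, -1.1]
opening: 39.9
grasp_force: 30.0
```

{"fn": "jog_arm", "kwargs": {
  "deltas": [
    [-0.05,0,0,0],
    [-0.1,0,0,0],
    [-0.15,0,0,0],
    [-0.2,0,0,0],
    [-0.2,0,0,0]
  ]
}}

```text
time: 7.8
tcp_pos: [547.8, 188.0, 4.9]
ee_rot: [0.0, 0.669, 0.743, -0.0]
contact_force: [0.7, -0.0, -2.1]
opening: 39.7
grasp_force: 30.0
```

{"fn": "jog_arm", "kwargs": {
  "deltas": [
    [-0.05,0,0,0],
    [-0.1,0,0,0],
    [-0.15,0,0,0],
    [-0.2,0,0,0],
    [-0.2,0,0,0]
  ]
}}

```text
time: 8.22
tcp_pos: [548.0, 186.0, 4.9]
ee_rot: [0.0, 0.669, 0.743, 0.0]
contact_force: [-0.2, -0.1, -0.9]
opening: 39.8
grasp_force: 30.0
```

{"fn": "jog_arm", "kwargs": {
  "deltas": [
    [-0.05,0,0,0],
    [-0.1,0,0,0],
    [-0.15,0,0,0],
    [-0.2,0,0,0],
    [-0.2,0,0,0]
  ]
}}

```text
time: 8.63
tcp_pos: [548.3, 184.1, 4.9]
ee_rot: [0.0, 0.669, 0.743, 0.0]
contact_force: [-0.3, 0.2, -1.0]
opening: 39.6
grasp_force: 30.0
```

{"fn": "jog_arm", "kwargs": {
  "deltas": [
    [-0.05,0,0,0],
    [-0.1,0,0,0],
    [-0.15,0,0,0],
    [-0.2,0,0,0],
    [-0.2,0,0,0]
  ]
}}

```text
time: 9.05
tcp_pos: [548.5, 182.1, 4.9]
ee_rot: [0.0, 0.669, 0.743, -0.0]
contact_force: [0.6, 0.0, -1.1]
opening: 39.6
grasp_force: 30.0
```

{"fn": "jog_arm", "kwargs": {
  "deltas": [
    [-0.05,0,0,0],
    [-0.1,0,0,0],
    [-0.15,0,0,0],
    [-0.2,0,0,0],
    [-0.2,0,0,0]
  ]
}}

```text
time: 9.47
tcp_pos: [548.7, 180.1, 4.9]
ee_rot: [-0.0, 0.669, 0.743, -0.0]
contact_force: [0.0, 0.7, -0.4]
opening: 39.6
grasp_force: 30.0
```

{"fn": "jog_arm", "kwargs": {
  "deltas": [
    [-0.05,0,0,0],
    [-0.1,0,0,0],
    [-0.15,0,0,0],
    [-0.2,0,0,0],
    [-0.2,0,0,0]
  ]
}}

```text
time: 9.88
tcp_pos: [548.9, 178.1, 5.0]
ee_rot: [0.0, 0.669, 0.743, 0.0]
contact_force: [-0.2, 0.5, -0.7]
opening: 39.6
grasp_force: 30.0
```

{"fn": "jog_arm", "kwargs": {
  "deltas": [
    [-0.05,0,0,0],
    [-0.1,0,0,0],
    [-0.15,0,0,0],
    [-0.2,0,0,0],
    [-0.2,0,0,0]
  ]
}}

```text
time: 10.3
tcp_pos: [549.1, 176.1, 4.9]
ee_rot: [-0.0, 0.669, 0.743, -0.0]
contact_force: [-0.1, -0.9, -0.5]
opening: 39.5
grasp_force: 30.0
```

{"fn": "jog_arm", "kwargs": {
  "deltas": [
    [-0.05,0,0,0],
    [-0.1,0,0,0],
    [-0.15,0,0,0],
    [-0.2,0,0,0],
    [-0.2,0,0,0]
  ]
}}

```text
time: 10.72
tcp_pos: [549.3, 174.1, 4.9]
ee_rot: [0.0, 0.669, 0.743, -0.0]
contact_force: [0.9, 0.5, -0.8]
opening: 39.9
grasp_force: 30.0
```

{"fn": "jog_arm", "kwargs": {
  "deltas": [
    [-0.05,0,0,0],
    [-0.1,0,0,0],
    [-0.15,0,0,0],
    [-0.2,0,0,0],
    [-0.2,0,0,0]
  ]
}}

```text
time: 11.13
tcp_pos: [549.5, 172.1, 4.9]
ee_rot: [-0.0, 0.669, 0.743, -0.0]
contact_force: [-0.4, 0.2, -0.1]
opening: 39.7
grasp_force: 30.0
```

{"fn": "jog_arm", "kwargs": {
  "deltas": [
    [-0.05,0,0,0],
    [-0.1,0,0,0],
    [-0.15,0,0,0],
    [-0.2,0,0,0],
    [-0.2,0,0,0]
  ]
}}

```text
time: 11.55
tcp_pos: [549.6, 170.5, 4.9]
ee_rot: [-0.0, 0.669, 0.743, 0.0]
contact_force: [-0.8, 1.4, -0.4]
opening: 39.4
grasp_force: 30.0
```

{"fn": "jog_arm", "kwargs": {
  "deltas": [
    [-0.05,0,0,0],
    [-0.1,0,0,0],
    [-0.15,0,0,0],
    [-0.2,0,0,0],
    [-0.2,0,0,0]
  ]
}}

```text
time: 11.97
tcp_pos: [549.9, 168.7, 4.9]
ee_rot: [-0.0, 0.669, 0.743, 0.0]
contact_force: [-0.1, 3.0, -1.0]
opening: 39.5
grasp_force: 30.0
```

{"fn": "jog_arm", "kwargs": {
  "deltas": [
    [-0.05,0,0,0],
    [-0.1,0,0,0],
    [-0.15,0,0,0],
    [-0.15,0,0,0],
    [-0.15,0,0,0]
  ]
}}

```text
time: 12.38
tcp_pos: [550.0, 167.3, 4.9]
ee_rot: [-0.0, 0.669, 0.743, 0.0]
contact_force: [-0.1, 3.8, -1.6]
opening: 39.5
grasp_force: 30.0
```

{"fn": "jog_arm", "kwargs": {
  "deltas": [
    [0,0,0,0],
    [0,0,0,0],
    [0,0,0,0]
  ]
}}

```text
time: 12.63
tcp_pos: [550.0, 167.2, 4.9]
ee_rot: [-0.0, 0.669, 0.743, 0.0]
contact_force: [-0.3, 5.0, -2.1]
opening: 39.7
grasp_force: 30.0
```

{"fn": "jog_arm", "kwargs": {
  "deltas": [
    [-0.05,0,0,0],
    [-0.1,0,0,0],
    [-0.13,0,0,0],
    [-0.13,0,0,0],
    [-0.13,0,0,0]
  ]
}}

```text
time: 13.05
tcp_pos: [550.1, 166.1, 4.9]
ee_rot: [-0.0, 0.669, 0.743, 0.0]
contact_force: [0.1, 6.7, -2.2]
opening: 39.4
grasp_force: 30.0
```

{"fn": "jog_arm", "kwargs": {
  "deltas": [
    [0,0,0,0],
    [0,0,0,0]
  ]
}}

```text
time: 13.22
tcp_pos: [550.1, 166.1, 4.9]
ee_rot: [-0.0, 0.669, 0.743, 0.0]
contact_force: [-0.6, 5.5, -2.0]
opening: 39.6
grasp_force: 30.0
```

{"fn": "jog_arm", "kwargs": {
  "deltas": [
    [0,0,0,0],
    [0,0,0,0]
  ]
}}

```text
time: 13.38
tcp_pos: [550.1, 166.1, 4.9]
ee_rot: [-0.0, 0.669, 0.743, 0.0]
contact_force: [-0.5, 4.5, -2.7]
opening: 39.6
grasp_force: 30.0
```

{"fn": "jog_arm", "kwargs": {
  "deltas": [
    [-0.04,0,0,0],
    [-0.08,0,0,0],
    [-0.08,0,0,0]
  ]
}}

```text
time: 13.63
tcp_pos: [550.1, 165.7, 4.9]
ee_rot: [-0.0, 0.669, 0.743, 0.0]
contact_force: [-0.1, 6.0, -2.4]
opening: 39.7
grasp_force: 30.0
```

{"fn": "jog_arm", "kwargs": {
  "deltas": [
    [0,0,0,0],
    [0,0,0,0]
  ]
}}

```text
time: 13.8
tcp_pos: [550.1, 165.7, 4.9]
ee_rot: [-0.0, 0.669, 0.743, 0.0]
contact_force: [-0.6, 6.0, -2.5]
opening: 39.7
grasp_force: 30.0
```

{"fn": "jog_arm", "kwargs": {
  "deltas": [
    [0,0,0,0]
  ]
}}

```text
time: 13.88
tcp_pos: [550.1, 165.7, 4.9]
ee_rot: [-0.0, 0.669, 0.743, 0.0]
contact_force: [0.0, 4.7, -2.0]
opening: 39.7
grasp_force: 30.0
```

{"fn": "jog_arm", "kwargs": {
  "deltas": [
    [0,0,0,0]
  ]
}}

```text
time: 13.97
tcp_pos: [550.1, 165.7, 4.9]
ee_rot: [-0.0, 0.669, 0.743, 0.0]
contact_force: [-1.6, 6.6, -2.3]
opening: 39.5
grasp_force: 30.0
```

The push averages about 6 N, which is snug. I'll release and lift straight up.

{"fn": "jog_arm", "kwargs": {
  "deltas": [
    [0,0,0,0],
    [0,0,0,0],
    [0,0,0,0],
    [0,0,0,0],
    [0,0,0,0]
  ],
  "hand": 0.75
}}

```text
time: 14.38
tcp_pos: [550.5, 163.7, 5.0]
ee_rot: [0.0, 0.669, 0.743, -0.0]
contact_force: [-0.1, 0.2, 0.6]
opening: 62.1
grasp_force: 0.0
```

{"fn": "jog_arm", "kwargs": {
  "deltas": [
    [0,0,-1,0],
    [0,0,-3,0],
    [0,0,-6,0],
    [0,0,-9,0],
    [0,0,-12,0]
  ]
}}

```text
time: 14.8
tcp_pos: [550.1, 164.2, 126.8]
ee_rot: [0.0, 0.669, 0.743, -0.0]
contact_force: [0.4, 0.4, -1.1]
opening: 65.2
grasp_force: 0.0
```

{"fn": "jog_arm", "kwargs": {
  "deltas": [
    [4,0,0,0],
    [8,0,0,0],
    [12,0,0,0],
    [16,0,0,0],
    [16,0,0,0]
  ]
}}

```text
time: 15.22
tcp_pos: [530.4, 335.1, 125.6]
ee_rot: [-0.002, 0.664, 0.747, 0.003]
contact_force: [-0.5, 1.1, -0.5]
opening: 65.3
grasp_force: 0.0
```

Run:
```python
from h import *
st()
a=imaging.grab_frame("scene");b=imaging.grab_frame("side");cv2.imwrite("pics/scene2.png",a);cv2.imwrite("pics/side2.png",b)
f=lambda i:cv2.resize(i,(395,300),interpolation=cv2.INTER_CUBIC)
a0=cv2.imread("pics/scene0.png")
cv2.imwrite("pics/c3.png",np.vstack([np.hstack([f(a[160:320,200:411]),f(b[140:300,203:414])]),np.hstack([f(a0[160:320,200:411]),f(a[225:285,320:399])])]))
c=imaging.get_calibration("scene");m=cv2.inRange(cv2.cvtColor(a,cv2.COLOR_BGR2HSV),(0,150,110),(20,255,255));m[:,:330]=0;m[:,420:]=0
q=max(cv2.findContours(m,0,2)[0],key=cv2.contourArea);print(cv2.minAreaRect(np.array([onz(c,*p[0],12)[:2] for p in q],np.float32)))
```

```text
{'time': 15.217, 'tcp_pos': [530.438, 335.059, 125.639], 'ee_rot': [-0.002, 0.664, 0.747, 0.003], 'contact_force': [-0.542, 1.104, -0.469], 'opening': 65.285, 'grasp_force': 0.0}
((557.2987670898438, 120.1211166381836), (36.786434173583984, 121.81417083740234), 10.269867897033691)
```

View pics/c3.png

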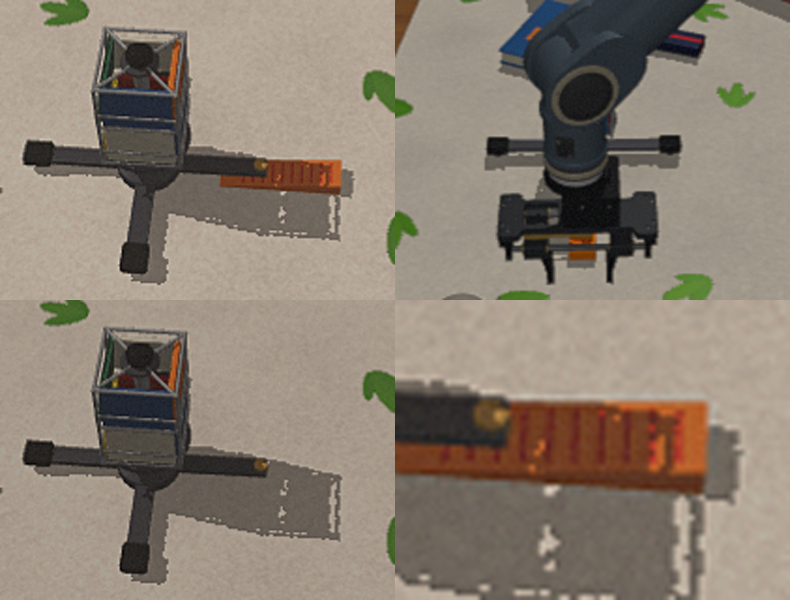

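The wedge lies in line under the stub, at crop pixel (262,165). The spinner sits where it was in the first picture, and the gripper is clear.

```bash
python3 -c "
from h import *
print(ticket.job_done())"
```

```text
the job is handed in; nothing more can be done
None
```

The job is handed in: the orange wedge lies flat, in line under the bare arm, pushed in to about 6 N (snug), and in the final scene view the spinner had not moved; I did not test it for rocking or re-check the cup, book and pen box.

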